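Crack the ring padlock by feel and present it open to the reader

ROBOT

A 6-joint arm with a two-finger parallel gripper is mounted at the origin on a cart in front of the work surface, level with it; the furniture and walls round the work are solid. World frame = base frame: x ahead of the robot, y to its left, z up, the work surface at z = 0. Lengths are in m, angles in degrees, forces in N, time in s.
With the tool pointing down it reaches from about 0.375 to 0.75 m from the base axis. Payload 9 kg.
Tool frame: the origin (TCP) lies between the finger pads, 19 mm behind the fingertips; this is the grasp point; z points along the fingers, y is the line along which they close (so a half turn about z gives the same grasp; the last joint's range is limited). The gripper opens to 85 mm and grips with 20 to 120 N. Pads are 22 mm wide; open, the fingers measure 114 mm over their backs; the gripper's body (76 mm by 85 mm) begins 54 mm behind the grasp point. The pads swing forward as they close: fully open they stand 13 mm farther back than shut.
Start: joints at [-12.473, 5.964, 5.575, 89.605, 0, 77.527], TCP at [0.6, 0, 0.25] pointing down, gripper open.
Joint ranges: [-171.21, 171.21], [-48.23, 106.86], [-62.78, 66.21], [-105.2, 120.99], [-86.42, 89.51], [-180, 180]. Speed limits (degrees/s): [127.2, 127.2, 147.25, 180, 180, 180].

INTERFACE

Orientations are given as [roll, pitch, yaw] about the fixed x, y, z axes, in that order (R = Rz(yaw) Ry(pitch) Rx(roll)).
In Python, from plant import robot gives the robot as it stands. Calls block until the motion is done:
- robot.move_pose(position, orientation): joint-space move of the TCP to a pose.
- robot.line_to(position, vel=0.15, rotation=None, guard=None): straight line of the TCP; rotation=None keeps the orientation; vel is the mean speed in m/s. With guard (N) it stops when the force on the tool has changed by that much, and returns True; else False.
- robot.goto_joints(angles): joint-space move.
- robot.set_gripper(opening): finger opening in m; the grip force is fixed at half the most; returns when the fingers have stopped.
- robot.pause(seconds).
- robot.ik(position, orientation): joint angles nearest the present ones, or None.
- robot.observe(): the state.
- robot.grab_frame(name): name is "scene" or "side" or "wrist"; returns the picture (384x512x3 uint8, blue, green, red); there is no depth.
- robot.get_calibration(name): a dict with "vertical_fov" (degrees; the focal length in pixels is half the picture's height over the tangent of half this angle, whatever the lens; pixels are square), "cx", "cy" (the principal point, pixels), "rvec" (rotation vector, rad) and "tvec" (3), from world to camera coordinates, as OpenCV has them. Camera axes: x right, y down, z forward; pixel columns grow to the right and rows downward; lengths in m; the calibration is good to about 2 mm. A picture is of the moment at which its call begins: read the wrist's pose just before it. get_calibration takes no time and is no camera call; for the wrist camera it gives the pose at the moment of the call.
A pose or a line that the arm cannot do raises robot.IKError and nothing moves.
- robot.job_done(): hands the job in; it is judged then, once.
The state is a dict: "time": time; "q": joint angles; "qvel": joint speeds; "joint_torque": joint torques, N m; "tool_pos": TCP position; "tcp_rot": TCP orientation; "ft_force": force on the tool from outside, world axes, zero at the start; "torque": the same for the moment, N m; "gripper_width": finger opening in m; "gripper_force": force on a finger pad.
Only numpy, scipy, OpenCV 4.12 (cv2) and the standard library are available. Lean on these libraries where they do the work, as an engineer would, in place of code of your own. Each camera call takes 0.05 s, during which the arm holds its last target. There are 200 camera calls.

TASK

Check out the ring padlock that is parked locked in the blue stand: with the lock in the stand, turn its knurled ring slowly clockwise (seen from above) until you feel it catch and the shackle clicks up. Then take the lock by the shackle and lift it out, so that its weight pulls the shackle fully open, and present it to the white reader pad: finish while still holding the open lock by its shackle, hanging upright and still, its underside about 8 cm above the middle of the pad, touching neither pad nor stand. Leave everything else on the bench where it is.

Things in the scene. Friction and masses are not known exactly. Their poses are not given: they have to be found in the camera images.
- lock: padlock: square brass foot 48x48x27 mm, above it a steel-grey knurled turning ring, a thin fixed brass cap (top 56 mm above the underside) and a steel U shackle standing up from it. Origin: centre of the underside, z up; x, y along the foot's sides; the U lies in the y-z plane. About 0.4 kg, centre of mass on the axis. Stands locked in the stand's pocket at the start
- ring (a joint): angle of the knurled ring (rad), grows clockwise seen from above; turns easily (0.05 Nm). Starts at 0 to 0.3. The catch point is hidden and new each time, 0.5 to 1.3 rad clockwise of the start; there the shackle clicks up and holds the ring, which then has only about 0.15 rad of play either way, so stop turning. End stop at 2.2
- ring_center (a point): centre of the ring, on the lock's upright axis, 41.5 mm above its underside. The ring is round, 52 mm in diameter, 21 mm tall (31 to 52 mm above the underside); it can be gripped across at any yaw, the shackle standing up between the fingers. Its one orange rib (of 30) says nothing of the catch point
- shackle (a joint): how far the shackle has come up (m): about 0 locked; springs up by itself to about 0.006 when the ring reaches the catch point; 0.014 is fully open, which takes about 2 N more: the weight of the lock hanging from the shackle is enough
- shackle_top (a point): middle of the shackle's crown, on the lock's axis, 82 mm above the lock's underside when locked. The crown is a round bar 8 mm thick along the lock's y axis, straight for 16 mm; the legs are 28 mm apart; 22 mm clear below it when locked. Grip it across, closing along the lock's x axis
- stand: blue stand, fixed to the bench: base plate 110x110x8 mm with a square pocket, 51x51 mm inside, floor 8 mm above the bench, walls 8 mm thick with tops 32 mm above the bench. Origin: centre of the underside; the pocket's sides run along its x and y axes, and the lock stands in it with its own axes along them
- reader: white contactless reader pad, fixed to the bench, 100x100x16 mm, with a black and grey target disc (72 mm) on its top. Origin: centre of the underside
- reader_pad (a point): middle of the reader pad's top face, 16 mm above the bench
- glue_bottle: small white dropper bottle with blue cap, 31x31x82 mm; bystander, loose on the bench. Origin: centre of the underside
- mug: white tea mug, 79x110x92 mm; bystander, loose on the bench. Origin: centre of the underside
- battery_9v: 9 V block battery standing up, 18x27x48 mm; bystander, loose on the bench. Origin: centre of the underside
- marker: white marker pen with red cap, lying, 18x132x19 mm; bystander, loose on the bench. Origin: centre of the underside
- ptfe_tape: small white roll of tape on a blue spool, 52x52x12 mm; bystander, loose on the bench. Origin: centre of the underside
- parts_box: green steel parts box, closed, 86x123x38 mm; bystander, loose on the bench. Origin: centre of the underside
- timer: red countdown timer standing up, 28x62x62 mm; bystander, loose on the bench. Origin: centre of the underside
Mind the look-alikes: they are no part of the job. What is shaped like the lock but pink is not meant.

How it is judged (in metres and radians):
On the way, in this order (a step that is already met when the one before it is completed fails the run):
1. the ring is turned to its catch point with the lock in the stand, and the shackle clicks up (value of joint shackle above 0.0035 m and z of lock in the frame of stand below 0.014 m), for 0.2 s.
2. the lock is lifted out of the stand by its shackle, which is pulled fully open (value of joint shackle above 0.012 m and height (world z) of lock above 0.04 m and contact force between the fingers and lock above 1 N), for 0.2 s.
At the end, for the whole second after the job is handed in: Fingers hold the lock by its shackle (TCP within 35 mm of the crown); shackle open over 12 mm; lock upright within 0.25 rad and still, underside 40 to 120 mm above the reader's top and within 30 mm of its middle, touching neither reader nor stand (horizontal distance between lock and reader_pad below 0.03 m and z of lock in the frame of reader_pad between 0.04 and 0.12 m and value of joint shackle above 0.012 m and angle between lock's own z axis and vertical below 0.25 rad and linear speed of lock below 0.03 m/s and angular speed of lock below 0.3 rad/s and contact force between the fingers and lock above 1 N and distance between the grasp point and shackle_top below 0.035 m and contact force between lock and reader below 0.1 N and contact force between lock and stand below 0.1 N); the arm keeps its last pose, push and grip.
It fails at once if a bystander on the bench is moved more than 3 cm (distance of any of glue_bottle, mug, battery_9v, marker, ptfe_tape, parts_box, timer from where it was at the start of the episode above 0.03 m).
It also fails if it takes over 59 s, if anything falls off the work surface, if the arm or the gripper's body presses on something with over 40 N, if the wrist force passes 120 N, or if a joint passes its speed limit or range.

## Working session

There is one attempt and no reset: what is moved stays moved. The work goes in short steps, each a Python script; the robot and the scene stay as the last script left them, time stands still between calls to the robot, and variables do not carry over. Pictures are saved under pics/ and viewed, at most 10 in all, crops included, and the job is handed in when it is done.

```bash
mkdir -p pics; ls; python3 - <<'E'
from plant import robot
import cv2
for n in("scene","side","wrist"):
    cv2.imwrite(f"pics/{n}0.png",robot.grab_frame(n)); print(n,robot.get_calibration(n))
a=cv2.imread("pics/scene0.png");b=cv2.imread("pics/side0.png")
cv2.imwrite("pics/w0.png",cv2.resize(cv2.imread("pics/wrist0.png"),None,fx=1.5,fy=1.5))
cv2.imwrite("pics/s0.png",cv2.resize(a,None,fx=1.5,fy=1.5))
E
```

```text
pics
scene {'vertical_fov': 45.58165087303181, 'cx': 252.48860891635366, 'cy': 190.74774089377632, 'rvec': array([ 0.59626935, -2.50911763,  1.36239673]), 'tvec': array([0.50351941, 0.24533147, 0.96689357])}
side {'vertical_fov': 46.56432723114917, 'cx': 256.6582371671226, 'cy': 190.07498040003577, 'rvec': array([ 0.04152195,  2.85078792, -1.31868911]), 'tvec': array([0.5986244 , 0.1173977 , 1.48230645])}
wrist {'vertical_fov': 61.27668689495045, 'cx': 257.82172947346595, 'cy': 192.9553908991461, 'rvec': array([-2.85941189e+00,  8.82081150e-04,  2.02330843e-03]), 'tvec': array([-0.59940682, -0.03576774,  0.37981846])}
```

View pics/s0.png

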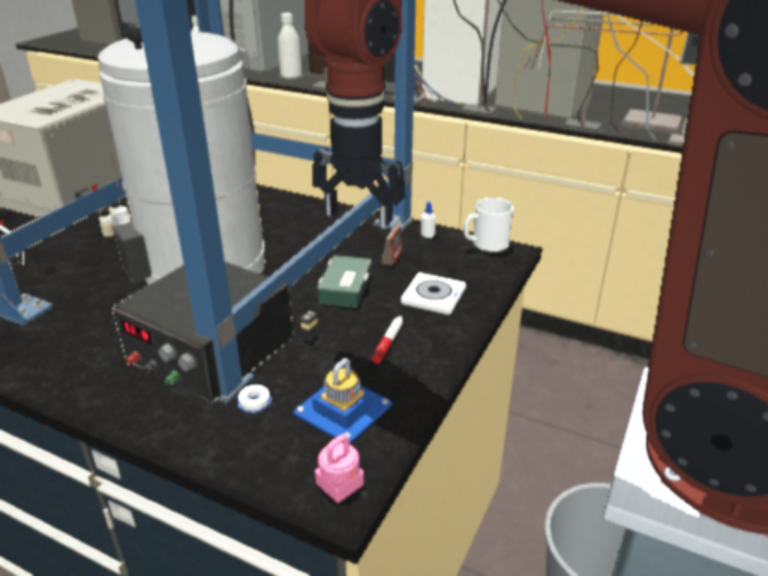

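View pics/w0.png

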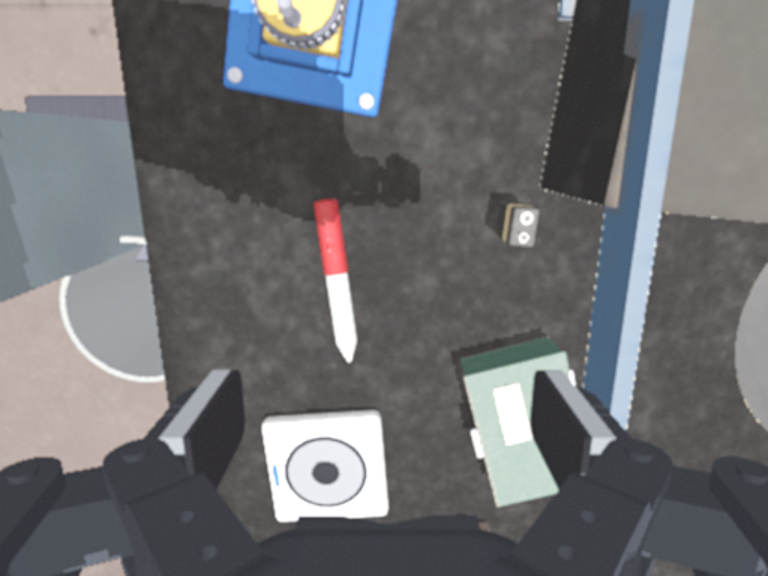

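View pics/side0.png

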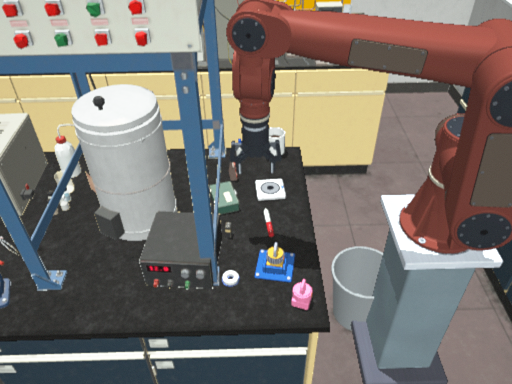

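The scene picture shows these lock-like things: a brass and grey lock in the blue stand at about (342,385)/1.5 and a pink one at (340,468)/1.5. The side view has them at (275,258) and (302,294). I choose the brass lock in the blue stand. The reader is at scene (434,290)/1.5.

```bash
cat > h.py <<'E'
import numpy as np, cv2
from plant import robot
def cam(n):
    c=robot.get_calibration(n); R=cv2.Rodrigues(np.array(c["rvec"]))[0]
    f=192/np.tan(np.radians(c["vertical_fov"]/2)); return R,np.array(c["tvec"]),f,c["cx"],c["cy"]
def ray(C,u,v):
    R,t,f,cx,cy=C; return -R.T@t, R.T@np.array([(u-cx)/f,(v-cy)/f,1])
def plane(C,u,v,z):
    o,d=ray(C,u,v); return o+d*(z-o[2])/d[2]
def proj(C,p):
    R,t,f,cx,cy=C; q=R@np.asarray(p)+t; return np.array([f*q[0]/q[2]+cx,f*q[1]/q[2]+cy])
E
python3 - <<'E'
from h import *
S=cam("scene");D=cam("side");W=cam("wrist")
print("stand rough",plane(S,228,274,.008),plane(D,275,265,.008))
print("pink",plane(S,227,315,.04),plane(D,302,296,.04))
print("reader",plane(S,290,193.3,.016),plane(D,269.5,188,.016),plane(W,325/1.5,472/1.5,.016))
print(robot.observe()["ft_force"],robot.observe()["tcp_rot"])
x,y=plane(S,228,274,.008)[:2]
for yaw in (0,30,60,90,-30,-60,-90,120,150,180): print(yaw,robot.ik([x,y,.06],[180,0,yaw]))
print(W[0].T, -W[0].T@W[1])
E
```

```text
stand rough [0.54090984 0.16978325 0.008     ] [0.54703701 0.15820979 0.008     ]
pink [0.4681668  0.30071171 0.04      ] [0.4810926  0.29712351 0.04      ]
reader [ 0.54080529 -0.19134815  0.016     ] [ 0.54750971 -0.19433861  0.016     ] [ 0.54616041 -0.19636937  0.016     ]
[0.19627059 0.38351188 0.15792397] [-1.79943076e+02 -1.04325420e-02  9.00009542e+01]
0 [   4.21163014    3.43400329  -16.99383984   69.57215688    0.
 -175.78836986]
30 [  4.21163014   3.43400329 -16.99383984  69.57215688   0.
 154.21163014]
60 [  4.21163014   3.43400329 -16.99383984  69.57215688   0.
 124.21163014]
90 [  4.21163014   3.43400329 -16.99383984  69.57215688   0.
  94.21163014]
-30 [   4.21163014    3.43400329  -16.99383984   69.57215688    0.
 -145.78836986]
-60 [   4.21163014    3.43400329  -16.99383984   69.57215688    0.
 -115.78836986]
-90 [  4.21163014   3.43400329 -16.99383984  69.57215688   0.
 -85.78836986]
120 [  4.21163014   3.43400329 -16.99383984  69.57215688   0.
  64.21163014]
150 [  4.21163014   3.43400329 -16.99383984  69.57215688   0.
  34.21163014]
180 [  4.21163014   3.43400329 -16.99383984  69.57215688   0.
   4.21163014]
[[ 9.99998832e-01 -4.07736122e-04 -1.47310346e-03]
 [-8.01796233e-04 -9.60450537e-01 -2.78449498e-01]
 [-1.30130909e-03  2.78450354e-01 -9.60449742e-01]] [0.59995104 0.07092652 0.37397606]
```

```bash
python3 - <<'E'
from h import *
robot.move_pose([.545,.13,.25],[180,0,90]); robot.pause(.3)
W=cam("wrist"); im=robot.grab_frame("wrist"); cv2.imwrite("pics/w1.png",im)
np.savez("w1.npz",R=W[0],t=W[1],k=np.array(W[2:]))
h=cv2.cvtColor(im,cv2.COLOR_BGR2HSV)
m=cv2.inRange(h,(100,120,60),(125,255,255)); 
n,l,s,c=cv2.connectedComponentsWithStats(m); i=1+np.argmax(s[1:,4]); print(s[i],c[i])
hull=cv2.convexHull(cv2.findContours((l==i).astype(np.uint8),0,2)[0][0])
print(cv2.approxPolyDP(hull,8,True).ravel())
cv2.imwrite("pics/w1c.png",cv2.resize(im,None,fx=1.5,fy=1.5))
E
```

```text
[ 206   80  113  113 4494] [255.07076101 126.23364486]
[220  80 318  99 297 192 206 176]
```

View pics/w1c.png

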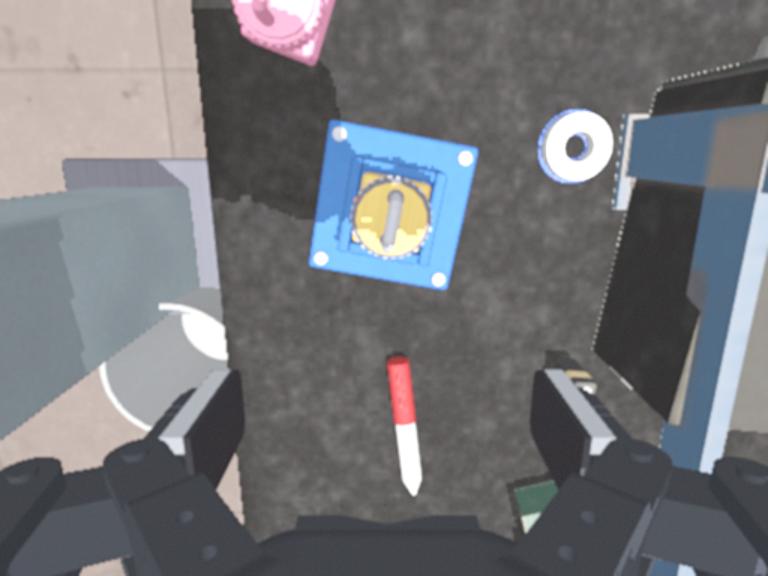

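The close wrist view confirms it: brass cap and grey U at about (392,215)/1.5 in the blue stand, corners clear, and the pink look-alike at (285,20)/1.5.

```bash
python3 - <<'E'
from h import *
d=np.load("w1.npz"); W=(d["R"],d["t"],*d["k"]); im=cv2.imread("pics/w1.png")
P=np.array([plane(W,u,v,.008)[:2] for u,v in((220,80),(318,99),(297,192),(206,176))])
print(P.round(4),P.mean(0)); e=np.roll(P,-1,0)-P
print(np.linalg.norm(e,axis=1), (np.degrees(np.arctan2(e[:,1],e[:,0]))+45)%90-45)
h=cv2.cvtColor(im,cv2.COLOR_BGR2HSV)
m=cv2.inRange(h,(18,110,90),(35,255,255)); m[:70]=0;m[200:]=0
c=plane(W,392/1.5,217/1.5,.064);print("cap eye",c)
# crown: grey inside cap
x,y=P.mean(0); u0=proj(W,[x,y,.09]); print("crown expected px",u0*1.5,"cap",proj(W,[x,y,.064])*1.5)
g=((h[...,1]<70)&(h[...,2]>70)).astype(np.uint8); mask=np.zeros_like(g); cv2.circle(mask,(int(392/1.5),int(215/1.5)),21,1,-1); g&=mask
n,l,s,cc=cv2.connectedComponentsWithStats(g); i=1+np.argmax(s[1:,4]); pts=np.argwhere(l==i)[:,::-1].astype(np.float32)
print(s[i],cc[i]*1.5, cv2.minAreaRect(pts))
print("crown",plane(W,*cc[i],.09))
# reader from initial wrist image
S=cam("scene");D=cam("side")
for n,C in(("scene",S),("side",D)):
    i0=cv2.imread(f"pics/{n}0.png"); hh=cv2.cvtColor(i0,cv2.COLOR_BGR2HSV); b=cv2.inRange(hh,(105,170,100),(120,255,255)); 
    px=proj(C,[x,y,.008]); k=np.zeros_like(b); cv2.circle(k,tuple(int(q) for q in px),45,255,-1); b&=k
    hull=cv2.convexHull(np.argwhere(b)[:,::-1].astype(np.int32)); r=cv2.approxPolyDP(hull,6,True)[:,0]
    print(n,px,r.tolist(), [plane(C,*q,.008)[:2].round(3).tolist() for q in r])
E
```

```text
[[0.5049 0.2196]
 [0.6106 0.1998]
 [0.5911 0.0949]
 [0.485  0.1144]] [0.54791541 0.15715495]
[0.10752866 0.10677346 0.10788152 0.10706725] [-10.57384492 -10.51207376 -10.41792279 -10.70085482]
cap eye [0.54858743 0.1580707  0.064     ]
crown expected px [391.28720803 224.58252377] cap [390.94478549 218.4410864 ]
[243 126  34  39 474] [392.49683544 222.09493671] ((264.1651306152344, 147.84681701660156), (29.826221466064453, 36.927703857421875), 33.11134338378906)
crown [0.54862288 0.1586134  0.09      ]
scene [228.04291204 269.6384567 ] [[260, 268], [235, 293], [196, 275], [214, 259]] [[0.484, 0.119], [0.498, 0.215], [0.604, 0.205], [0.596, 0.14]]
side [274.69084406 264.73745787] [[293, 256], [290, 281], [255, 277], [260, 252]] [[0.49, 0.124], [0.507, 0.22], [0.609, 0.202], [0.591, 0.104]]
```

```bash
python3 - <<'E'
from h import *
X,Y=.5482,.1577
robot.move_pose([X,Y,.17],[180,0,150])
print(robot.observe()["time"],robot.line_to([X,Y,.058],vel=.08,guard=8))
robot.set_gripper(.045); robot.pause(.2)
def st():
    o=robot.observe(); print(round(o["time"],2),o["tool_pos"].round(4) if hasattr(o["tool_pos"],"round") else o["tool_pos"],np.round(o["tcp_rot"],2),np.round(o["ft_force"],1),np.round(o["torque"],3),round(o["gripper_width"],4),np.round(o["gripper_force"],1))
st()
for y in (148,146,144): robot.line_to([X,Y,.058],vel=.05,rotation=[180,0,y]); st()
E
```

```text
2.0583 False
4.24 [0.5485 0.1576 0.0587] [1.7999e+02 4.0000e-02 1.5000e+02] [-2.4 -0.9  6. ] [-0.147  0.463  0.004] 0.0498 62.2
4.49 [0.5485 0.1576 0.0587] [1.7999e+02 4.0000e-02 1.4798e+02] [-2.  -1.3  5.8] [-0.133  0.403 -0.033] 0.0497 62.2
4.74 [0.5485 0.1576 0.0587] [1.7998e+02 4.0000e-02 1.4598e+02] [-2.7 -1.4  5.8] [-0.141  0.421 -0.049] 0.0502 62.2
4.99 [0.5485 0.1577 0.0587] [1.7998e+02 4.0000e-02 1.4398e+02] [-2.7 -1.4  5.2] [-0.118  0.353 -0.052] 0.0497 62.2
```

```bash
python3 - <<'E'
from h import *
X,Y=.5482,.1577; L=[]
for y in np.arange(142,66,-2.):
    robot.line_to([X,Y,.058],vel=.05,rotation=[180,0,y]); o=robot.observe(); L.append((y,round(float(o["torque"][2]),3),round(float(o["ft_force"][2]),1)))
    if abs(o["torque"][2])>.2: break
print(L,o["time"],o["ft_force"],o["gripper_width"])
C=cam("side"); im=robot.grab_frame("side"); cv2.imwrite("pics/side1.png",im)
E
```

```text
[(np.float64(142.0), 0.007, 5.4), (np.float64(140.0), -0.104, 5.2), (np.float64(138.0), -0.032, 5.3), (np.float64(136.0), 0.029, 5.5), (np.float64(134.0), -0.031, 5.6), (np.float64(132.0), -0.091, 6.0), (np.float64(130.0), -0.013, 4.9), (np.float64(128.0), -0.083, 5.5), (np.float64(126.0), -0.012, 4.7), (np.float64(124.0), -0.014, 5.1), (np.float64(122.0), -0.011, 5.0), (np.float64(120.0), -0.029, 5.1), (np.float64(118.0), -0.122, 5.1), (np.float64(116.0), -0.027, 5.0), (np.float64(114.0), -0.053, 5.4), (np.float64(112.0), -0.048, 5.0), (np.float64(110.0), -0.046, 5.2), (np.float64(108.0), -0.017, 5.0), (np.float64(106.0), -0.028, 5.2), (np.float64(104.0), -0.104, 4.6), (np.float64(102.0), -0.083, 5.6), (np.float64(100.0), -0.005, 5.1), (np.float64(98.0), 0.101, 4.8), (np.float64(96.0), 0.212, 5.5)] 10.9917 [-1.76740752 -1.28411346  5.54976826] 0.049919571880732434
```

```bash
python3 - <<'E'
from h import *
X,Y=.5482,.1577; L=[]
for y in np.arange(98,119,2.):
    robot.line_to([X,Y,.058],vel=.05,rotation=[180,0,y]); o=robot.observe(); L.append((int(y),round(float(o["torque"][2]),3)))
    if o["torque"][2]<-.3: break
print(L,o["time"])
E
```

```text
[(98, 0.124), (100, -0.008), (102, 0.065), (104, 0.005), (106, 0.103), (108, 0.046), (110, 0.032), (112, -0.011), (114, 0.059), (116, 0.03), (118, -0.01)] 13.7917
```

Turning back met no resistance, so the 0.21 N m reading was not proof of a catch. I'll turn on, averaging the torque.

```bash
python3 - <<'E'
from h import *
X,Y=.5482,.1577; L=[]
def tz(): return float(np.mean([(robot.pause(.01),robot.observe()["torque"][2])[1] for _ in range(8)]))
robot.line_to([X,Y,.058],vel=.05,rotation=[180,0,100]); print(tz())
for y in np.arange(98,60,-2.):
    robot.line_to([X,Y,.058],vel=.05,rotation=[180,0,y]); t=tz(); L.append((int(y),round(t,3)))
    if t>.25: break
o=robot.observe(); print(L,o["time"],o["tcp_rot"],o["ft_force"])
E
```

```text
-0.04171762421406376
[(98, 0.097), (96, 0.191), (94, 0.281)] 15.275 [1.79980357e+02 7.13273163e-02 9.40362873e+01] [-2.11251953 -3.95882871  7.3278749 ]
```

```bash
python3 - <<'E'
from h import *
X,Y=.5482,.1577; L=[]
def tz(): return float(np.mean([(robot.pause(.01),robot.observe()["torque"][2])[1] for _ in range(8)]))
robot.line_to([X,Y,.058],vel=.05,rotation=[180,0,114]); print(tz(),robot.observe()["time"])
for y in np.arange(116,129,2.):
    robot.line_to([X,Y,.058],vel=.05,rotation=[180,0,y]); t=tz(); L.append((int(y),round(t,3)))
    if t<-.2: break
robot.line_to([X,Y,.058],vel=.05,rotation=[180,0,108 if t<-.15 else y]); print(L,tz(),robot.observe()["time"])
E
```

```text
0.02417219391798206 15.8417
[(116, -0.021), (118, -0.02), (120, -0.046), (122, -0.183), (124, -0.28)] -0.04437685601900803 17.925
```

Caught: the ring is now held between about 99° and 120°. Next I release it, grip the shackle and lift.

```bash
python3 - <<'E'
from h import *
X,Y=.5482,.1577
def st():
    o=robot.observe(); print(round(o["time"],2),np.round(o["tool_pos"],4),np.round(o["tcp_rot"],2),np.round(o["ft_force"],1),np.round(o["torque"],2),round(o["gripper_width"],4),round(float(o["gripper_force"]),1))
robot.set_gripper(.085); robot.line_to([X,Y,.15],vel=.1)
robot.line_to([X,Y,.15],rotation=[180,0,79.5])
robot.line_to([X,Y,.097],vel=.06,guard=8); st()
robot.set_gripper(.0); robot.pause(.2); st()
robot.line_to([X,Y,.125],vel=.03); st()
robot.line_to([X,Y,.21],vel=.06); robot.pause(.3); st()
im=robot.grab_frame("side"); a=robot.grab_frame("wrist")
p=proj(cam("side"),[X,Y,.15]).astype(int); c=im[max(0,p[1]-60):p[1]+60,p[0]-60:p[0]+60]
cv2.imwrite("pics/lift.png",np.hstack([cv2.resize(c,(384,384),interpolation=2),cv2.resize(a,(400,384))]))
E
```

```text
21.12 [0.5485 0.1577 0.0975] [ 1.7996e+02 -1.0000e-02  7.9500e+01] [ 0.4 -0.5  1. ] [-0.02  0.01 -0.01] 0.0846 0.0
22.02 [0.5483 0.1576 0.0971] [1.7999e+02 1.0000e-02 7.9490e+01] [ 0.8 -0.9  1.8] [-0.25 -0.1  -0.05] 0.0061 58.5
23.1 [0.548  0.1577 0.1247] [-1.7997e+02  1.0000e-02  7.9500e+01] [-0.4  0.7 -4.8] [ 0.01  0.05 -0.  ] 0.0056 59.2
24.97 [0.5481 0.1577 0.2099] [-179.99    0.     79.5 ] [ 0.7 -0.1 -5. ] [0.01 0.06 0.03] 0.006 59.2
```

View pics/lift.png

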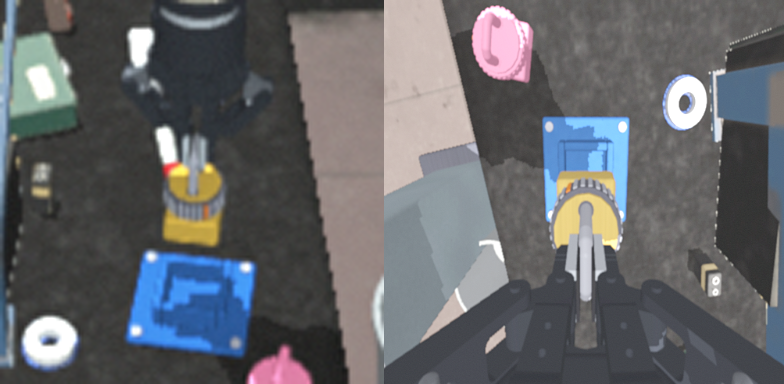

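The picture shows the empty blue stand and the lock hanging upright from the fingers, foot at about (195,230) in the left crop. Now I carry it to the reader.

```bash
python3 - <<'E'
from h import *
X,Y=.5462,-.1960
robot.line_to([X,Y,.21],vel=.1); robot.line_to([X,Y,.194],vel=.04); robot.pause(1)
o=robot.observe(); print(o["time"],np.round(o["tool_pos"],4),np.round(o["ft_force"],1),o["gripper_width"])
S=[]
for n in("scene","side"):
    im=robot.grab_frame(n); C=cam(n); p=proj(C,[X,Y,.098]); q=p.astype(int); b=proj(C,[X,Y,.016])
    S.append(cv2.resize(im[q[1]-55:q[1]+55,q[0]-55:q[0]+55],(400,400),interpolation=2))
    for P,col in((p,(0,0,255)),(proj(C,[X,Y,.194]),(255,0,255)),(b,(0,255,0)),(proj(C,[X,Y,.154]),(255,255,0))):
        cv2.circle(S[-1],tuple(((P-q+55)*400/110).astype(int).tolist()),4,col,-1)
cv2.imwrite("pics/end.png",np.hstack(S))
E
```

```text
30.3 [ 0.5462 -0.196   0.194 ] [-0.1 -0.5 -4.4] 0.005965393036249664
```

View pics/end.png

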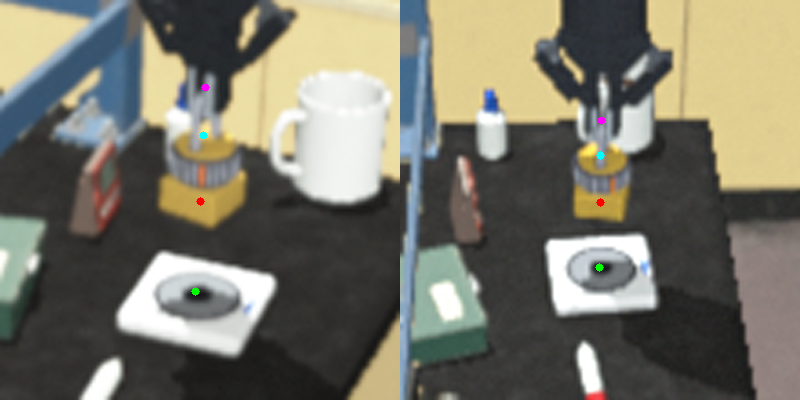

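Both views show the lock upright over the disc: underside centre (red) sits about 82 mm above the disc centre (green), and the foot edges fit a fully open shackle. I'm handing in.

```bash
python3 -c "
from plant import robot
print(robot.job_done())"
```

```text
the job is handed in; nothing more can be done
None
```

I turned the ring to its catch, lifted the lock out by its shackle, and handed in at about 30 s with it hanging upright and open about 8 cm above the middle of the reader pad; no verdict came back.

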